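# Load the connector carrier into the test fixture

### The job

Load the connector carrier into the test fixture without gripping or lifting it: with the fingertips on its bare thumb pad press it hard down until its sprung plate bottoms, and keep pressing while you slide it through the gate and under the two drag springs, fully home against the stops. The plate must spring up again behind it; then take the hand away, and leave the other things on the bench where they lie.

Things in the scene. Friction and masses are not known exactly. Their poses are not given: they have to be found in the camera images.
- fixture: fixed test fixture on a dark base, 284 x 136 mm. Origin on the bench under the entry of its gate; +x is the direction in which the carrier slides in, z up. From x = -125 to -1 mm a sprung steel lift plate lies between two side rails (inner faces at y = +-43 mm, tops 41 mm over the bench); beyond the gate lies the grey nest bed, 25 mm over the bench, and at x = 114 mm the black probe head, 60 mm tall
- gate (a point): middle of the gate's entry (fixture x = 0), level with the keepers' underside, 36 mm over the bench. A dark keeper block on each rail, 18 mm long, reaches inward to y = +-32 mm (64 mm free between), top 45 mm (screws 48 mm). From each a bent strip spring (drag spring, 50 mm long, 8 mm wide, at y = +-37 mm) trails over the nest and presses on the carrier's flange with about 6 N
- home (a point): where the carrier's origin is when it is fully home: on the nest bed, 25 mm over the bench, at fixture x = 54.5 mm; two steel end stops (at x = 104.5 mm) meet its leading edge there
- carrier: loose flat grey slide, 100 x 84 x 8 mm, about 0.25 kg, with a black nest block (56 x 60 mm, top 20 mm over the underside) holding three connectors on its leading part. Origin in the middle of its underside, x in the sliding direction. It starts on the raised plate, underside 35 mm over the bench, 4 to 24 mm before the gate. It must sink 7 mm to pass, and stay down; sliding takes 5 to 15 N
- thumb_pad (a point): centre of the carrier's bare ribbed thumb pad, on its top face (8 mm over its underside), 28 mm behind its origin. The pad is 44 mm long in the sliding direction and 84 mm wide; the nest block's upright rear face, 22 mm ahead of this point, 7 mm high and 56 mm wide, is what the fingertips push against
- cheek_left: the carrier nest block's left side cheek (seen along the sliding direction), fixed to it: 46 x 2 mm, 12 mm high, its outer face at carrier y = +30 mm; not to be gripped. Origin in the middle of its underside
- cheek_right: the carrier nest block's right side cheek (seen along the sliding direction), fixed to it: 46 x 2 mm, 12 mm high, its outer face at carrier y = -30 mm; not to be gripped. Origin in the middle of its underside
- plate (a joint): how far the lift plate is pressed down, m: 0 raised (top 35 mm over the bench), 0.009 bottomed (top 1 mm over the nest bed). With the carrier on it, it begins to sink at about 6 N of press and bottoms at about 13 N. When the whole carrier is in the nest it springs up to 0 and locks the carrier in
- tweezers: steel tweezers, 123 mm long, lying in front of the fixture; not part of the job; origin in the middle of its underside
- pin_gauge: pin gauge, 78 mm long, 13 mm thick, lying in front of the fixture; not part of the job; origin in the middle of its underside
- spare_connector: loose black two-pin connector, 59 mm long, 7 mm high, lying beyond the open loading end of the fixture; not part of the job; origin in the middle of its underside
- loose_connector: a second such connector beside it; not part of the job; origin in the middle of its underside
- qc_stamp: inspection stamp with a wooden knob, 64 mm tall, standing behind the fixture; not part of the job; origin in the middle of its underside
- pin_cup: small steel cup, 58 mm wide, 43 mm tall, standing behind the fixture; not part of the job; origin in the middle of its underside
- side_cutters: side cutters with blue grips, 126 mm long, lying to the right; not part of the job; origin in the middle of its underside
Not all that is in view belongs to the job. There is more than one size of the carrier; the job needs the larger.

How it is judged:
On the way, in this order (a step that is already met when the one before it is completed fails the run):
1. the carrier is pressed down with the fingers until its plate bottoms, in front of the gate (value of joint plate above 0.0068 m and x of carrier in the frame of fixture below -0.04 m and contact force between the fingers and carrier above 3 N), for 0.1 s.
2. it is slid on under the drag springs, still held down on the sunk plate (value of joint plate above 0.006 m and x of carrier in the frame of fixture above 0 m and contact force between the fingers and carrier above 1 N), for 0.1 s.
At the end, for the whole second after the job is handed in: the carrier lies flat on the nest bed (within 1.5 mm), under both drag springs and within 4 mm of the end stops, at rest; the lift plate is up again behind it (within 1.5 mm) (x of carrier in the frame of fixture above 0.0505 m and z of carrier in the frame of fixture between 0.023 and 0.0265 m and angle between carrier's own z axis and vertical below 0.04 rad and angle between the x axis of carrier and the x axis of fixture, either way round below 0.05 rad and value of joint plate below 0.0015 m and linear speed of carrier below 0.01 m/s); the robot touches nothing.
It fails at once if the carrier is lifted off its plate or out of the channel (z of carrier in the frame of fixture above 0.042 m).
It fails at once if the carrier is tipped up (angle between carrier's own z axis and vertical above 0.2 rad).
It fails at once if the carrier is gripped: the fingers squeeze both cheeks of its nest block (contact force between the fingers and cheek_left above 1 N and contact force between the fingers and cheek_right above 1 N).
It fails at once if one of the other loose things on the bench is shifted by more than 15 mm (distance of any of tweezers, pin_gauge, spare_connector, loose_connector, qc_stamp, pin_cup, side_cutters from where it was at the start of the episode above 0.015 m).
It also fails if it takes over 45 s, if anything falls off the work surface, if the arm or the gripper's body presses on something with over 40 N, if the wrist force passes 120 N, or if a joint passes its speed limit or range.

### The arm

A 6-joint arm with a two-finger parallel gripper is mounted at the origin on a cart in front of the work surface, level with it; the furniture and walls round the work are solid. World frame = base frame: x ahead of the robot, y to its left, z up, the work surface at z = 0. Lengths are in m, angles in rad, forces in N, time in s.
With the tool pointing down it reaches from about 0.3 to 0.85 m from the base axis. Payload 5.4 kg.
Tool frame: the origin (TCP) lies on the centre line of the jaws, within the pads' length; the fingertips stand r.tip_reach ahead of it and the grasp point (between the pads) is the TCP (r.tip_reach is the distance from the TCP to the fingertips, in m); z points along the fingers, y is the direction in which the jaws open and shut (so a half turn about z gives the same grasp; the last joint's range is limited). The gripper opens to 85 mm and grips with 20 to 120 N. Pads are 22 mm wide; open, the fingers measure 114 mm over their backs; the gripper's body (76 mm by 85 mm) begins 54 mm behind the grasp point. The pads swing forward as they close: fully open they stand 13 mm farther back than shut.
Start: joints at [-1.522, 0.158, 1.597, -0, 1.386, -0.21], TCP at [0.147, -0.556, 0.25] pointing down, gripper open.
Joint ranges: [-2.91, 2.91], [-0.94, 2.29], [0.18, 2.7], [-1.29, 4.43], [0.17, 2.64], [-3, 3]. Speed limits (rad/s): [2.57, 2.57, 3.14, 3.14, 3.14, 3.14].

### API

Orientations are given as [roll, pitch, yaw] about the fixed x, y, z axes, in that order (R = Rz(yaw) Ry(pitch) Rx(roll)).
In Python, from workcell import r gives the robot as it stands. The module is installed in compiled form; this text tells all that it offers.
- The arm moves only by the tool move_arm, never from a script. Its argument "steps" is a list of rows, each an object with "rotation": the turn, a rotation vector about the world's x, y, z in rad, a list of three; "offset": the shift along the world's x, y, z in cm, a list of three; "grip": the opening, from 0 (shut) to 1 (fully open). A call has 1 to 5 rows; each row is the pose to reach, as a shift and turn from the pose commanded when the call began; what a row does not reach only later rows make up. A row lasts 1/12 s, in which the tool goes at most 41.7 mm and 7.16 degrees, less where a joint would pass 70% of its speed; a pose out of reach is approached as far as the arm can. A call with a gripper value outside its range is refused whole. The fingers move at their own pace and stop on an object; "grip_force" is the grip in N (left out, the last holds). Time passes only in rows, so rows that repeat a pose let the fingers close. It gives the time, the measured TCP pose, the force and the opening at its end, in the units of the state.
- r.read_state(): the state, without advancing time (a new reading comes with each control period).
- r.camera(name): name is "scene" or "top" or "wrist"; returns the picture (420x560x3 uint8, red, green, blue); there is no depth.
- r.calibration(name): a dict with "fx", "fy", "cx", "cy" (pixels), "extrinsics" (4x4, takes a point from camera to world coordinates). Camera axes: x right, y down, z forward; pixel columns grow to the right and rows downward; lengths in m; the calibration is good to about 2 mm. A picture is of the moment at which its call begins: read the wrist's pose just before it. calibration takes no time and is no camera call; for the wrist camera it gives the pose at the moment of the call.
- r.finish_job(): hands the job in, once; it reports no verdict.
The state is a dict: "time": time; "qpos": joint angles; "qd": joint speeds; "tau": joint torques, N m; "ee_pos": TCP position; "tool_rot": TCP orientation; "wrist_force": force on the tool from outside, world axes, zero at the start; "wrist_torque": the same for the moment, N m; "opening": opening from 0.0 (shut) to 1.0 (fully open).
Only numpy, scipy, OpenCV 4.12 (cv2) and the standard library are available. Lean on these libraries where they do the work, as an engineer would, in place of code of your own. Each camera call takes 0.05 s, during which the arm holds its last target. There are 200 camera calls.

## Working session

There is one attempt and no reset: what is moved stays moved. The work goes in short steps, Python scripts to look and compute and a tool call to move; the robot and the scene stay as the last step left them, time stands still between calls to the robot, and variables do not carry over. Pictures are saved under pics/ and viewed, about 8 in all and at most 12, crops included, and the job is handed in when it is done.

Besides the shell and the picture viewer there is one more tool, called after ">>>" as name([rows], argument=value, ...), one row to a line, values as JSON. move_arm: Moves the arm, as the interface text tells. Its arguments: {"type":"object","properties":{"steps":{"type":"array"},"grip_force":{"type":"number"}},"required":["steps"]}

```bash
mkdir -p pics; python3 - <<'E'
from workcell import r
import cv2,numpy as np
s=r.read_state();print({k:np.round(v,3).tolist() for k,v in s.items()}, r.tip_reach)
for n in("top","scene"):
    im=r.camera(n);cv2.imwrite(f"pics/{n}0.png",im[:,:,::-1])
    c=r.calibration(n);print(n,c["fx"],c["fy"],c["cx"],c["cy"],np.round(c["extrinsics"],4).tolist())
E
```

```text
{'time': 0.0, 'qpos': [-1.522, 0.159, 1.598, -0.0, 1.386, -0.21], 'qd': [-0.001, -0.001, -0.0, 0.002, 0.002, 0.0], 'tau': [-0.002, -39.6, -33.143, -0.0, 0.008, -0.0], 'ee_pos': [0.147, -0.555, 0.249], 'tool_rot': [-3.14, -0.0, 0.259], 'wrist_force': [0.035, 0.017, -0.627], 'wrist_torque': [-0.003, 0.045, -0.002], 'opening': 1.0} 0.019
top 426.3959090421735 426.3959090421735 281.2177596144772 211.23560999872083 [[0.0196, -0.99, 0.1394, 0.436], [-0.9998, -0.0185, 0.009, -0.0383], [-0.0063, -0.1396, -0.9902, 1.0138], [0.0, 0.0, 0.0, 1.0]]
scene 415.60672767617007 415.60672767617007 275.4160705696199 210.9420787198848 [[-0.8117, -0.3971, 0.4283, 0.1388], [-0.584, 0.5633, -0.5845, 0.5298], [-0.0091, -0.7246, -0.6892, 0.7236], [0.0, 0.0, 0.0, 1.0]]
```

View pics/top0.png

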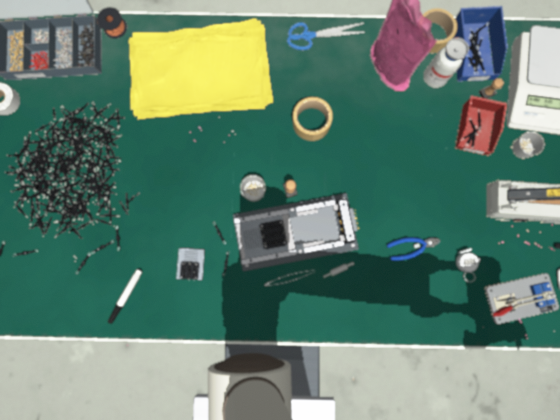

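View pics/scene0.png

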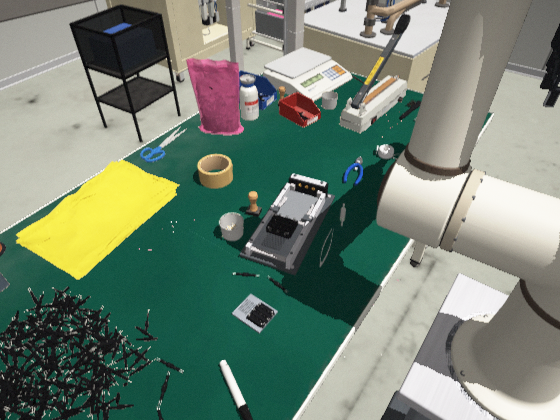

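```bash
python3 - <<'E'
import cv2,numpy as np
a=cv2.imread("pics/top0.png")[180:285,220:370]
cv2.imwrite("pics/topc.png",cv2.resize(a,None,fx=5,fy=5,interpolation=cv2.INTER_CUBIC))
b=cv2.imread("pics/scene0.png")[165:285,225:345]
cv2.imwrite("pics/scenec.png",cv2.resize(b,None,fx=5,fy=5,interpolation=cv2.INTER_CUBIC))
E
```

```text
(no output)
```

View pics/topc.png

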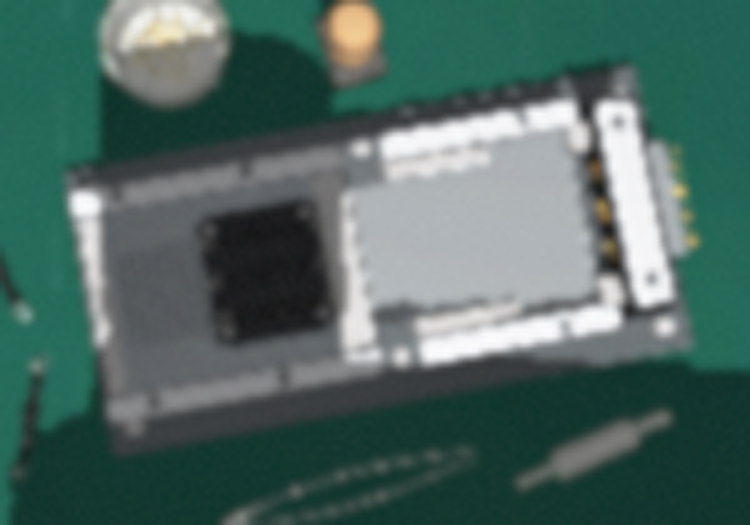

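View pics/scenec.png

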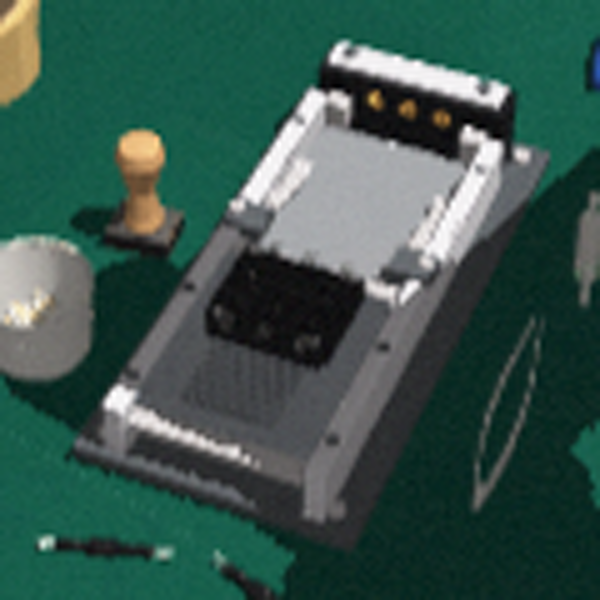

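```bash
cat > h.py <<'E'
from workcell import r
import numpy as np
def cast(name,uv,z):
    c=r.calibration(name);T=np.array(c["extrinsics"]);uv=np.atleast_2d(uv).astype(float)
    d=np.c_[(uv[:,0]-c["cx"])/c["fx"],(uv[:,1]-c["cy"])/c["fy"],np.ones(len(uv))]@T[:3,:3].T
    return T[:3,3]+d*((z-T[2,3])/d[:,2])[:,None]
E
python3 - <<'E'
from h import *
t=lambda p:np.array(p)/5+[220,180]
s=lambda p:np.array(p)/5+[225,165]
b=cast("top",t([[68,172],[630,65],[690,345],[112,452]]),0.006);print("base",b.round(4).tolist())
k=cast("top",t([[205,213],[312,200],[333,325],[222,342]]),0.055);print("block",k.round(4).tolist(),k.mean(0))
ks=cast("scene",s([[205,325],[240,252],[365,285],[325,365]]),0.055);print("scene block: rear-left, front-left, front-right, rear-right?",ks.round(4).tolist())
q=cast("top",t([[598,100],[640,100],[672,300],[640,305]]),0.06);print("head",q.round(4).tolist())
q=cast("top",t([[110,183],[575,97],[115,410],[620,325],[380,155],[415,350]]),0.041);print("railtops",q.round(4).tolist())
for n,A in(("base",b),("block",k)):
    for i in range(4):
        d=A[(i+1)%4]-A[i];print(n,i,np.linalg.norm(d).round(4),np.degrees(np.arctan2(d[1],d[0])).round(1))
E
```

```text
base [[0.5682, 0.0843, 0.006], [0.625, -0.1837, 0.006], [0.4915, -0.2117, 0.006], [0.4363, 0.059, 0.006]]
block [[0.5442, 0.0157, 0.055], [0.551, -0.0326, 0.055], [0.4947, -0.0432, 0.055], [0.4861, 0.0065, 0.055]] [ 0.51901901 -0.0134087   0.055     ]
scene block: rear-left, front-left, front-right, rear-right? [[0.5354, 0.0248, 0.055], [0.5501, -0.0219, 0.055], [0.4911, -0.0372, 0.055], [0.4782, 0.014, 0.055]]
head [[0.5985, -0.1614, 0.06], [0.5989, -0.1804, 0.06], [0.5085, -0.1945, 0.06], [0.506, -0.1802, 0.06]]
railtops [[0.5588, 0.0605, 0.041], [0.603, -0.1532, 0.041], [0.4552, 0.0549, 0.041], [0.4981, -0.1739, 0.041], [0.5742, -0.0635, 0.041], [0.4849, -0.0807, 0.041]]
base 0 0.2739 -78.0
base 1 0.1364 -168.1
base 2 0.2763 101.5
base 3 0.1343 10.9
block 0 0.0488 -81.9
block 1 0.0573 -169.4
block 2 0.0504 99.8
block 3 0.0588 9.0
```

>>> move_arm([
  {"rotation":[0,0,0.09],"offset":[2.1,3.4,0],"grip":0.2},
  {"rotation":[0,0,0.18],"offset":[4.2,6.8,0],"grip":0.2},
  {"rotation":[0,0,0.27],"offset":[6.3,10.2,0],"grip":0.2},
  {"rotation":[0,0,0.36],"offset":[8.4,13.6,0],"grip":0.2},
  {"rotation":[0,0,0.45],"offset":[10.5,17.0,0],"grip":0.2},
], grip_force=40)

```text
time: 0.52
ee_pos: [0.2526, -0.3839, 0.2497]
tool_rot: [-3.141, -0.001, 0.713]
wrist_force: [0.5, 0.0, -0.1]
opening: 0.297
```

>>> move_arm([
  {"rotation":[0,0,0.09],"offset":[2.1,3.4,0],"grip":0.2},
  {"rotation":[0,0,0.18],"offset":[4.2,6.8,0],"grip":0.2},
  {"rotation":[0,0,0.27],"offset":[6.3,10.2,0],"grip":0.2},
  {"rotation":[0,0,0.36],"offset":[8.4,13.6,0],"grip":0.2},
  {"rotation":[0,0,0.45],"offset":[10.5,17.0,0],"grip":0.2},
])

```text
time: 0.93
ee_pos: [0.3575, -0.2139, 0.2501]
tool_rot: [-3.142, -0.0, 1.163]
wrist_force: [1.2, -0.8, 0.1]
opening: 0.197
```

>>> move_arm([
  {"rotation":[0,0,0.09],"offset":[2.1,3.4,0],"grip":0.2},
  {"rotation":[0,0,0.18],"offset":[4.2,6.8,0],"grip":0.2},
  {"rotation":[0,0,0.27],"offset":[6.3,10.2,0],"grip":0.2},
  {"rotation":[0,0,0.36],"offset":[8.4,13.6,0],"grip":0.2},
  {"rotation":[0,0,0.45],"offset":[10.5,17.0,0],"grip":0.2},
])

```text
time: 1.35
ee_pos: [0.4626, -0.0437, 0.2501]
tool_rot: [-3.141, 0.0, 1.613]
wrist_force: [0.3, 0.1, 1.0]
opening: 0.197
```

>>> move_arm([
  {"rotation":[0,0,0.08],"offset":[2.1,3.5,0],"grip":0.2},
  {"rotation":[0,0,0.16],"offset":[4.2,7.0,0],"grip":0.2},
  {"rotation":[0,0,0.16],"offset":[4.6,7.5,0],"grip":0.2},
  {"rotation":[0,0,0.16],"offset":[4.6,7.5,0],"grip":0.2},
  {"rotation":[0,0,0.16],"offset":[4.6,7.5,0],"grip":0.2},
])

```text
time: 1.77
ee_pos: [0.5077, 0.029, 0.2498]
tool_rot: [-3.14, 0.0, 1.769]
wrist_force: [-0.1, 1.4, -0.4]
opening: 0.198
```

```bash
python3 - <<'E'
from h import *
import cv2
s=r.read_state();print({k:np.round(s[k],4).tolist() for k in("time","qpos","ee_pos","tool_rot","wrist_force","opening")})
c=r.calibration("wrist");print(np.round(c["extrinsics"],4).tolist(),c["fx"],c["cx"],c["cy"])
im=r.camera("wrist");cv2.imwrite("pics/w1.png",im[:,:,::-1])
E
```

```text
{'time': 1.7667, 'qpos': [-0.1806, -0.0139, 1.7799, -0.0007, 1.3769, -0.3786], 'ee_pos': [0.5077, 0.029, 0.2498], 'tool_rot': [-3.1401, 0.0001, 1.769], 'wrist_force': [-0.1434, 1.3617, -0.4298], 'opening': 0.1985}
[[0.9802, 0.1892, 0.0579, 0.4922], [0.1979, -0.9354, -0.2931, 0.1027], [-0.0013, 0.2988, -0.9543, 0.3738], [0.0, 0.0, 0.0, 1.0]] 370.41290067783257 278.7267319151015 204.62485290063157
```

View pics/w1.png

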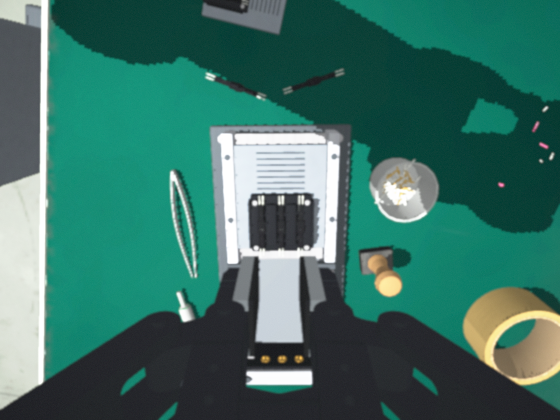

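```bash
python3 - <<'E'
import cv2
a=cv2.imread("pics/w1.png")[120:270,205:360]
cv2.imwrite("pics/w1c.png",cv2.resize(a,None,fx=4,fy=4,interpolation=cv2.INTER_CUBIC))
E
```

```text
(no output)
```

View pics/w1c.png

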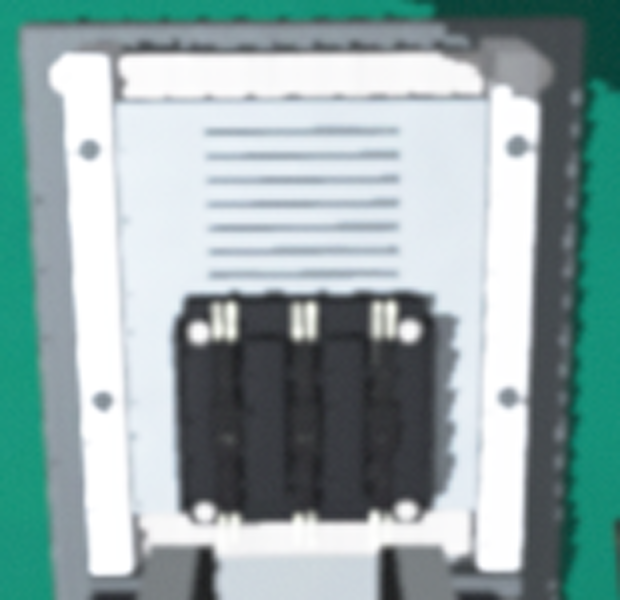

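```bash
python3 - <<'E'
from h import *
w=lambda p:cast_(np.array(p)/4+[205,120])
def f(p,z): return cast("wrist",(np.array(p)+0.)/4+[205,120],z)
sc=f([[90,150],[103,400],[516,147],[509,397]],.041);print("screws",sc.round(4).tolist())
m1=(sc[0]+sc[2])/2;m2=(sc[1]+sc[3])/2;d=m2-m1;yaw=np.arctan2(d[1],d[0])
d2=sc[2]-sc[0];d3=sc[3]-sc[1]
print("mid",m1,m2,"yaw",yaw,"perp",np.arctan2(d2[1],d2[0])-np.pi/2,np.arctan2(d3[1],d3[0])-np.pi/2)
k=f([[188,297],[430,297]],.050);print("rear face",k.round(4).tolist(),k.mean(0),np.arctan2(*(k[1]-k[0])[1::-1])-np.pi/2)
p=f([[122,100],[485,100]],.043);print("carrier rear",p.mean(0),np.linalg.norm(p[1]-p[0]))
q=f([[206,131],[398,131],[210,275],[398,275]],.043);print("ribs",q.round(4).tolist(),q.mean(0))
u=np.array([np.cos(yaw),np.sin(yaw)])
v=np.array([-u[1],u[0]])
for n,x in(("m1",m1),("m2",m2),("face",k.mean(0)),("crear",p.mean(0)),("ribs",q.mean(0)),("tcp",np.array([.5077,.029,0]))):
    print(n,(x[:2]-m1[:2])@u,(x[:2]-m1[:2])@v)
E
```

```text
screws [[0.458, 0.0345, 0.041], [0.4704, -0.0243, 0.041], [0.5524, 0.0542, 0.041], [0.5652, -0.0045, 0.041]]
mid [0.50521099 0.04433544 0.041     ] [ 0.51781105 -0.01439238  0.041     ] yaw -1.3594502955924677 perp -1.365705201169718 -1.3647762606812595
rear face [[0.486, 0.0075, 0.05], [0.5399, 0.0183, 0.05]] [0.51294263 0.01286938 0.05      ] -1.3726945139179711
carrier rear [0.50310108 0.05537771 0.043     ] 0.0808742452282108
ribs [[0.483, 0.0443, 0.043], [0.5253, 0.0527, 0.043], [0.4899, 0.0116, 0.043], [0.5325, 0.0202, 0.043]] [0.50767931 0.03220126 0.043     ]
m1 0.0 0.0
m2 0.060064285923097684 5.204170427930421e-18
face 0.03238783350696017 0.0009587733071581136
crear -0.011239183725983546 0.00025343261979737667
ribs 0.012381982874650385 -0.00013206353212474918
tcp 0.015516348995663074 -0.000783385980223044
```

>>> move_arm([
  {"rotation":[0,0,0.009],"offset":[0.13,-0.23,-4.0],"grip":0.2},
  {"rotation":[0,0,0.009],"offset":[0.13,-0.23,-8.0],"grip":0.2},
  {"rotation":[0,0,0.009],"offset":[0.13,-0.23,-12.0],"grip":0.2},
  {"rotation":[0,0,0.009],"offset":[0.13,-0.23,-15.5],"grip":0.2},
  {"rotation":[0,0,0.009],"offset":[0.13,-0.23,-17.0],"grip":0.2},
])

```text
time: 2.23
ee_pos: [0.5051, 0.0257, 0.0753]
tool_rot: [-3.134, -0.003, 1.774]
wrist_force: [-1.8, 0.0, -0.3]
opening: 0.2
```

>>> move_arm([
  {"rotation":[0,0,0],"offset":[0,0,-0.4],"grip":0.2},
  {"rotation":[0,0,0],"offset":[0,0,-0.8],"grip":0.2},
  {"rotation":[0,0,0],"offset":[0,0,-1.2],"grip":0.2},
  {"rotation":[0,0,0],"offset":[0,0,-1.5],"grip":0.2},
  {"rotation":[0,0,0],"offset":[0,0,-1.5],"grip":0.2},
])

```text
time: 2.65
ee_pos: [0.5101, 0.0264, 0.0662]
tool_rot: [3.14, 0.001, 1.777]
wrist_force: [-0.0, -0.5, -0.1]
opening: 0.197
```

>>> move_arm([
  {"rotation":[0,0,0],"offset":[0,0,-0.2],"grip":0.2},
  {"rotation":[0,0,0],"offset":[0,0,-0.4],"grip":0.2},
  {"rotation":[0,0,0],"offset":[0,0,-0.4],"grip":0.2},
])

```text
time: 2.9
ee_pos: [0.5102, 0.0267, 0.0621]
tool_rot: [3.14, 0.001, 1.778]
wrist_force: [-0.9, -0.7, 5.6]
opening: 0.198
```

>>> move_arm([
  {"rotation":[0,0,0],"offset":[0,0,-0.2],"grip":0.2},
  {"rotation":[0,0,0],"offset":[0,0,-0.4],"grip":0.2},
  {"rotation":[0,0,0],"offset":[0,0,-0.4],"grip":0.2},
])

```text
time: 3.15
ee_pos: [0.5105, 0.0267, 0.0585]
tool_rot: [3.14, 0.001, 1.778]
wrist_force: [-1.4, 0.1, 7.8]
opening: 0.196
```

>>> move_arm([
  {"rotation":[0,0,0],"offset":[0,0,-0.2],"grip":0.2},
  {"rotation":[0,0,0],"offset":[0,0,-0.4],"grip":0.2},
  {"rotation":[0,0,0],"offset":[0,0,-0.4],"grip":0.2},
])

```text
time: 3.4
ee_pos: [0.5107, 0.0267, 0.0549]
tool_rot: [3.139, 0.001, 1.778]
wrist_force: [-1.4, -0.5, 9.9]
opening: 0.202
```

>>> move_arm([
  {"rotation":[0,0,0],"offset":[0,0,-0.3],"grip":0.2},
  {"rotation":[0,0,0],"offset":[0,0,-0.5],"grip":0.2},
  {"rotation":[0,0,0],"offset":[0,0,-0.5],"grip":0.2},
])

```text
time: 3.65
ee_pos: [0.5113, 0.0267, 0.053]
tool_rot: [3.14, 0.001, 1.779]
wrist_force: [-14.0, 0.5, 35.7]
opening: 0.199
```

>>> move_arm([
  {"rotation":[0,0,0],"offset":[0,0,-0.2],"grip":0.2},
  {"rotation":[0,0,0],"offset":[0,0,-0.2],"grip":0.2},
  {"rotation":[0,0,0],"offset":[0,0,-0.2],"grip":0.2},
])

```text
time: 3.9
ee_pos: [0.5121, 0.0265, 0.0529]
tool_rot: [3.139, 0.002, 1.779]
wrist_force: [-17.8, 0.1, 48.6]
opening: 0.197
```

>>> move_arm([
  {"rotation":[0,0,0],"offset":[-0.15,0,0.15],"grip":0.2},
  {"rotation":[0,0,0],"offset":[-0.11,-0.2,0.15],"grip":0.2},
  {"rotation":[0,0,0],"offset":[-0.07,-0.4,0.15],"grip":0.2},
  {"rotation":[0,0,0],"offset":[-0.03,-0.6,0.15],"grip":0.2},
  {"rotation":[0,0,0],"offset":[0.01,-0.8,0.15],"grip":0.2},
])

```text
time: 4.32
ee_pos: [0.5134, 0.0194, 0.0531]
tool_rot: [3.135, 0.001, 1.778]
wrist_force: [-6.4, 6.7, 31.2]
opening: 0.201
```

>>> move_arm([
  {"rotation":[0,0,0],"offset":[0.04,-0.2,0],"grip":0.2},
  {"rotation":[0,0,0],"offset":[0.08,-0.4,0],"grip":0.2},
  {"rotation":[0,0,0],"offset":[0.12,-0.6,0],"grip":0.2},
  {"rotation":[0,0,0],"offset":[0.16,-0.8,0],"grip":0.2},
  {"rotation":[0,0,0],"offset":[0.2,-1.0,0],"grip":0.2},
])

```text
time: 4.73
ee_pos: [0.5154, 0.0093, 0.0531]
tool_rot: [3.135, 0.001, 1.778]
wrist_force: [-6.1, 6.2, 30.0]
opening: 0.199
```

>>> move_arm([
  {"rotation":[0,0,0],"offset":[-0.04,-0.3,0],"grip":0.2},
  {"rotation":[0,0,0],"offset":[-0.03,-0.6,0],"grip":0.2},
  {"rotation":[0,0,0],"offset":[-0.01,-0.9,0],"grip":0.2},
  {"rotation":[0,0,0],"offset":[0.04,-1.2,0],"grip":0.2},
  {"rotation":[0,0,0],"offset":[0.1,-1.5,0],"grip":0.2},
])

```text
time: 5.15
ee_pos: [0.5176, -0.0063, 0.0531]
tool_rot: [3.132, 0.003, 1.778]
wrist_force: [-1.2, 5.0, 25.3]
opening: 0.2
```

```bash
python3 - <<'E'
from h import *
import cv2
a=r.camera("scene")[165:285,225:345];b=r.camera("wrist")
cv2.imwrite("pics/c2.png",np.hstack([cv2.resize(a,(420,420),interpolation=cv2.INTER_CUBIC),b[:,120:440]])[:,:,::-1])
E
```

```text
(no output)
```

View pics/c2.png

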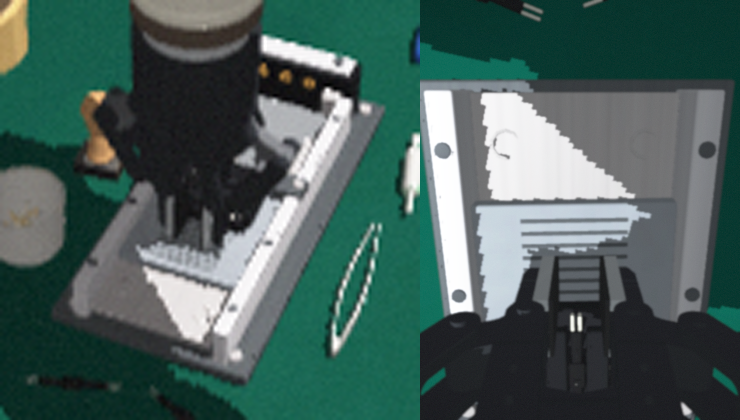

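>>> move_arm([
  {"rotation":[0,0,0],"offset":[0.06,-0.4,-0.1],"grip":0.2},
  {"rotation":[0,0,0],"offset":[0.13,-0.8,-0.1],"grip":0.2},
  {"rotation":[0,0,0],"offset":[0.2,-1.2,-0.1],"grip":0.2},
  {"rotation":[0,0,0],"offset":[0.28,-1.6,-0.1],"grip":0.2},
  {"rotation":[0,0,0],"offset":[0.36,-2.0,-0.1],"grip":0.2},
])

```text
time: 5.67
ee_pos: [0.522, -0.0267, 0.053]
tool_rot: [3.13, 0.004, 1.778]
wrist_force: [-1.1, 5.9, 29.6]
opening: 0.203
```

>>> move_arm([
  {"rotation":[0,0,0],"offset":[0.07,-0.4,0],"grip":0.2},
  {"rotation":[0,0,0],"offset":[0.15,-0.8,0],"grip":0.2},
  {"rotation":[0,0,0],"offset":[0.23,-1.2,0],"grip":0.2},
  {"rotation":[0,0,0],"offset":[0.31,-1.6,0],"grip":0.2},
  {"rotation":[0,0,0],"offset":[0.39,-2.0,0],"grip":0.2},
])

```text
time: 6.08
ee_pos: [0.5253, -0.0452, 0.0528]
tool_rot: [3.131, 0.0, 1.777]
wrist_force: [-2.0, 12.6, 30.6]
opening: 0.2
```

>>> move_arm([
  {"rotation":[0,0,0],"offset":[0.07,-0.4,0],"grip":0.2},
  {"rotation":[0,0,0],"offset":[0.15,-0.8,0],"grip":0.2},
  {"rotation":[0,0,0],"offset":[0.23,-1.2,0],"grip":0.2},
  {"rotation":[0,0,0],"offset":[0.31,-1.6,0],"grip":0.2},
  {"rotation":[0,0,0],"offset":[0.39,-2.0,0],"grip":0.2},
])

```text
time: 6.5
ee_pos: [0.5293, -0.0658, 0.0527]
tool_rot: [3.131, 0.002, 1.777]
wrist_force: [0.6, 10.4, 28.8]
opening: 0.196
```

>>> move_arm([
  {"rotation":[0,0,0],"offset":[0.07,-0.4,0],"grip":0.2},
  {"rotation":[0,0,0],"offset":[0.15,-0.8,0],"grip":0.2},
  {"rotation":[0,0,0],"offset":[0.23,-1.2,0],"grip":0.2},
  {"rotation":[0,0,0],"offset":[0.27,-1.4,0],"grip":0.2},
  {"rotation":[0,0,0],"offset":[0.31,-1.6,0],"grip":0.2},
])

```text
time: 6.92
ee_pos: [0.5326, -0.0818, 0.0526]
tool_rot: [3.13, 0.002, 1.777]
wrist_force: [1.2, 10.2, 27.3]
opening: 0.199
```

>>> move_arm([
  {"rotation":[0,0,0],"offset":[0.04,-0.2,0],"grip":0.2},
  {"rotation":[0,0,0],"offset":[0.08,-0.4,0],"grip":0.2},
  {"rotation":[0,0,0],"offset":[0.12,-0.6,0],"grip":0.2},
  {"rotation":[0,0,0],"offset":[0.16,-0.8,0],"grip":0.2},
])

```text
time: 7.25
ee_pos: [0.5339, -0.0897, 0.0522]
tool_rot: [3.131, 0.002, 1.777]
wrist_force: [1.7, 10.1, 22.9]
opening: 0.201
```

>>> move_arm([
  {"rotation":[0,0,0],"offset":[0.03,-0.15,0],"grip":0.2},
  {"rotation":[0,0,0],"offset":[0.06,-0.3,0],"grip":0.2},
  {"rotation":[0,0,0],"offset":[0.09,-0.45,0],"grip":0.2},
])

```text
time: 7.5
ee_pos: [0.5346, -0.093, 0.0522]
tool_rot: [3.131, -0.001, 1.777]
wrist_force: [1.7, 19.9, 28.8]
opening: 0.201
```

>>> move_arm([
  {"rotation":[0,0,0],"offset":[0.03,-0.15,0],"grip":0.2},
  {"rotation":[0,0,0],"offset":[0.06,-0.3,0],"grip":0.2},
  {"rotation":[0,0,0],"offset":[0.06,-0.3,0],"grip":0.2},
])

```text
time: 7.75
ee_pos: [0.5346, -0.0933, 0.0521]
tool_rot: [3.132, -0.006, 1.776]
wrist_force: [-0.2, 25.3, 31.2]
opening: 0.197
```

```bash
python3 - <<'E'
from h import *
import cv2
print(r.read_state()["ee_pos"],r.read_state()["wrist_force"])
a=r.camera("scene")[165:285,225:345];b=r.camera("wrist")
cv2.imwrite("pics/c3.png",np.hstack([cv2.resize(a,(420,420),interpolation=cv2.INTER_CUBIC),b[:,120:440]])[:,:,::-1])
E
```

```text
[ 0.53461568 -0.09329526  0.05214915] [-0.21175602 25.33160535 31.23905478]
```

View pics/c3.png

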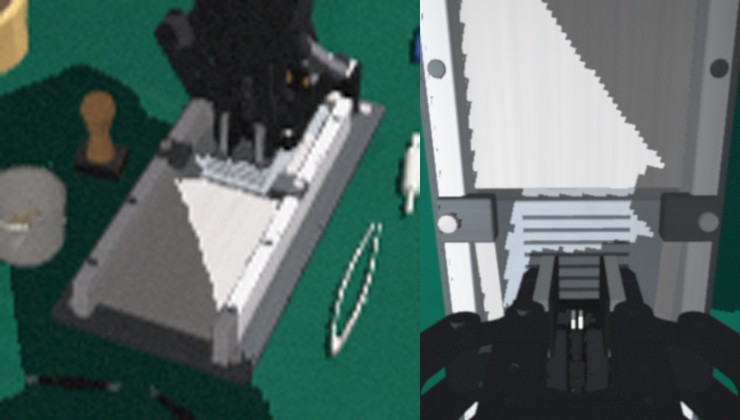

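>>> move_arm([
  {"rotation":[0,0,0],"offset":[-0.06,0.3,0.35],"grip":0.2},
  {"rotation":[0,0,0],"offset":[-0.07,0.35,0.6],"grip":0.2},
  {"rotation":[0,0,0],"offset":[-0.1,0.5,1.2],"grip":0.2},
  {"rotation":[0,0,0],"offset":[-0.1,0.5,2.5],"grip":0.2},
  {"rotation":[0,0,0],"offset":[-0.1,0.5,5.0],"grip":0.2},
])

```text
time: 8.27
ee_pos: [0.5264, -0.092, 0.0943]
tool_rot: [-3.136, -0.004, 1.777]
wrist_force: [0.2, -0.1, -0.8]
opening: 0.201
```

>>> move_arm([
  {"rotation":[0,0,0],"offset":[0,0.5,4.0],"grip":0.2},
  {"rotation":[0,0,0],"offset":[0,2.5,7.0],"grip":0.2},
  {"rotation":[0,0,0],"offset":[0,5,10],"grip":0.2},
  {"rotation":[0,0,0],"offset":[0,7,12],"grip":0.2},
  {"rotation":[0,0,0],"offset":[0,7,12],"grip":0.2},
])

```text
time: 8.68
ee_pos: [0.5314, -0.0209, 0.2221]
tool_rot: [3.134, 0.003, 1.78]
wrist_force: [0.1, -0.0, 0.9]
opening: 0.2
```

```bash
python3 - <<'E'
from h import *
import cv2
s=r.read_state();print(s["time"],s["ee_pos"],s["wrist_force"])
a=r.camera("scene")[165:285,225:345];b=r.camera("wrist");cv2.imwrite("pics/w4.png",b[:,:,::-1])
cv2.imwrite("pics/c4.png",np.hstack([cv2.resize(a,(420,420),interpolation=cv2.INTER_CUBIC),b[:,120:440]])[:,:,::-1])
E
```

```text
8.6833 [ 0.53144564 -0.02086346  0.22214744] [ 0.12333454 -0.03609869  0.86884019]
```

View pics/c4.png

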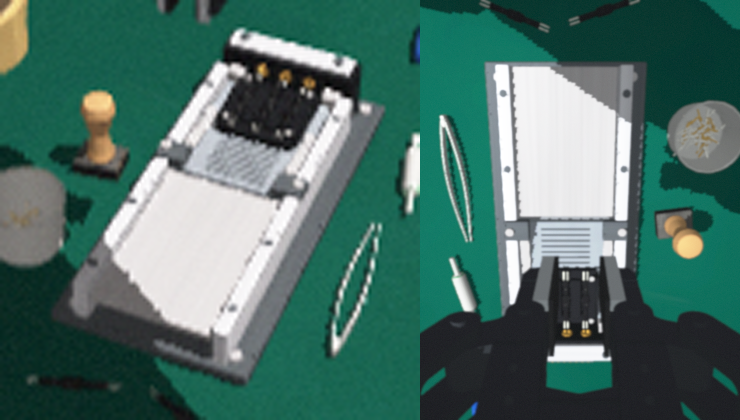

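```bash
python3 - <<'E'
import cv2,numpy as np
from h import *
a=cv2.imread("pics/w4.png")[205:285,210:360]
t=r.camera("top")[180:285,220:370,::-1]
cv2.imwrite("pics/w4c.png",np.vstack([cv2.resize(a,(600,320),interpolation=cv2.INTER_CUBIC),cv2.resize(t[30:100],(600,280),interpolation=cv2.INTER_CUBIC)]))
E
```

```text
(no output)
```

View pics/w4c.png

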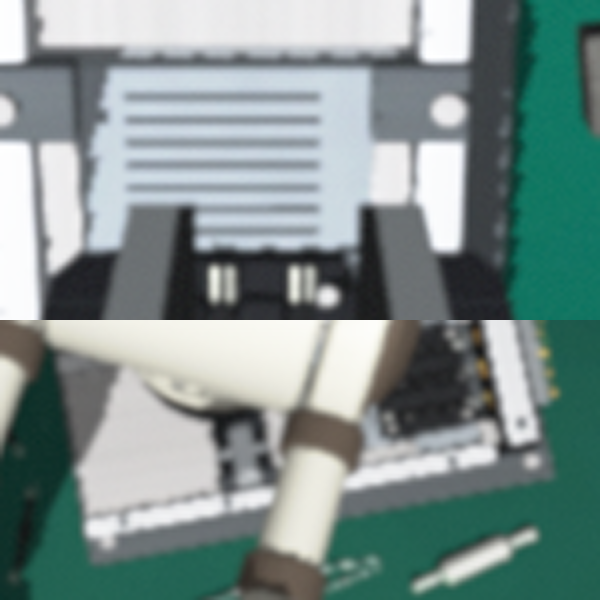

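```bash
python3 - <<'E'
from h import *
def f(p,z): return cast("wrist",np.array(p)/4.+[210,205],z).mean(0)[:2]
u=np.array([np.cos(-1.364),np.sin(-1.364)])
k=f([[5,110],[447,110]],.048)
for n,p,z,e in(("rib1",[[127,97],[320,97]],.033,11.9),("face",[[195,250],[350,250]],.040,48.5),("plate edge if up",[[40,50],[410,50]],.035,-1),("carrier rear",[[110,66],[370,66]],.033,4.5)):
    print(n,(9+1e3*(f(p,z)-k)@u).round(1),"expect home",e)
E
```

```text
rib1 11.9 expect home 11.9
face 45.8 expect home 48.5
plate edge if up 0.1 expect home -1
carrier rear 4.6 expect home 4.5
```

```bash
python3 -c "
from workcell import r
print(r.finish_job(),r.read_state()['wrist_force'])"
```

```text
the job is handed in; nothing more can be done
the job is handed in; nothing more can be done
```

I loaded the carrier with the fingertips on its thumb pad, without gripping or lifting it, and handed the job in at about 9 s of the 45 s allowed. The simulator gave no verdict.

- **Press and slide:** I pressed until the plate bottomed, with the tool sinking about 9 mm and the press peaking at about 49 N. I then slid it in while holding 23–31 N. It stopped hard at 25 N of push, so I took that as the end stops, then raised the hand clear.
- **Home position:** Measured against the keeper screws, the first rib (11.9 mm) and the carrier's rear edge (4.6 mm) matched the home values of 11.9 and 4.5 mm.
- **Disagreement:** The nest block's rear face measured 45.8 mm against 48.5 mm expected. That edge was partly hidden, and the error is still inside the 4 mm tolerance.
- **Plate:** It looks raised behind the carrier in the last pictures, but I had no direct reading of the plate joint. Its edge position could not confirm the height.
- **Other things:** In the pictures, the tweezers, pin gauge, stamp, cup and connectors showed no movement. I did not measure them, and the side cutters were out of the final crops. The wrist force was under 1 N after the hand came away.

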